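# Open the parcel desk

### The job

Open the parcel desk for the day with light fingertip presses, in this order: press the round key of the postal scale fully down so that it stays down, then press the long bar key on top of the label printer fully down so that it stays down, and last tap the plunger on top of the counter bell about halfway down or more so that it rings and let it spring back up. Do not press the other key of either machine, press gently, and leave the bell and everything else on the desk standing where it is: nothing is to be picked up.

Things in the scene. Friction and masses are not known exactly. Their poses are not given: they have to be found in the camera images.
- scale: postal scale, fixed to the desk: white body 180 (x) by 140 (y) by 30 mm high, origin under its centre. Its -x strip is a flat panel at height 30 mm with a round key (+y side), a small dark display and a square key (-y side); the steel pan (105 by 130 mm, top at 44 mm) covers its +x part. It may stand at the left, centre or right, turned up to 0.25 rad
- scale_round_key (a joint): travel of the scale's round key, m: 0 up, 0.006 fully down. It is a latching key: about 3 N of friction, no spring, and it stays where it is pressed; its cap is rubber-mounted and gives a further 1 mm per 3 N of push, springing back
- scale_round_key_top (a point): centre of the top face of the scale's round key (dark steel, 22 mm diameter), which stands 14 mm above the panel when up and 8 mm when down; key axis vertical. At (-62, +42, 44) mm in the scale's frame when up
- scale_square_key (a joint): travel of the scale's square key (19 mm square, 84 mm from the round one, top centre at (-62, -42, 44) mm in the scale's frame), m: 0 up, 0.006 down, sprung. Not to be pressed
- label_printer: label printer, fixed to the desk: white box 150 (x) by 140 (y) by 100 mm high, origin under its centre, label slot in its -x face. Two keys on the -x part of its flat top: a long bar key and a small round key. It may stand at the left, centre or right, turned up to 0.25 rad
- printer_bar_key (a joint): travel of the printer's bar key, m: 0 up, 0.006 fully down. Latching: about 3 N of friction, no spring, stays where it is pressed; its cap is rubber-mounted and gives a further 1 mm per 3 N of push, springing back
- printer_bar_key_top (a point): centre of the top face of the printer's bar key (dark steel, 16 mm in x by 50 mm in y), which stands 14 mm above the printer's top when up and 8 mm when down. At (-45, +25, 114) mm in the printer's frame when up
- printer_small_key (a joint): travel of the printer's small round key (16 mm diameter, 70 mm from the bar's centre, top centre at (-45, -45, 114) mm in the printer's frame), m: 0 up, 0.006 down, sprung. Not to be pressed
- bell: counter bell, loose, 0.3 kg: black foot disc 84 mm diameter, steel dome to 46 mm, plunger in the middle of the top; origin under its centre
- bell_plunger (a joint): travel of the bell's plunger, m: 0 up, 0.012 fully down. It springs back; about 1.2 N to start and 8.4 N fully down; it rings from 0.004
- bell_plunger_top (a point): centre of the top face of the bell's plunger (steel disc, 18 mm diameter), 71 mm above the desk when up; it moves straight down
- stapler: bystander: loose blue and black stapler 140 by 34 by 60 mm, lying crosswise near the robot; origin under its centre
- stamp: bystander: loose wooden hand stamp, 50 by 35 mm foot, 62 mm high, between the left and centre places; origin under its centre
- glue_jar: bystander: loose small jar, 48 mm diameter, 58 mm high, between the centre and right places; origin under its centre
- tape_roll: bystander: loose roll of tape lying flat, 72 mm diameter, 19 mm high; origin under its centre
- mug: bystander: loose white mug, 80 mm diameter, 90 mm high, handle on its +y side, at the far side, left of the middle; origin under its centre
- carton: bystander: loose closed cardboard carton 80 by 110 by 50 mm at the far middle; origin under its centre
- calculator: bystander: loose flat desk calculator 130 by 75 by 15 mm at the far side, right of the middle; origin under its centre
Things that resemble listed ones, but are neither listed nor needed, are in the scene too. What is shaped like the bell but orange or yellow is not meant.

How it is judged:
By the outcome, as a careful person would: the job done as asked, in the order asked, and still so for the second after the job is handed in, with the robot touching nothing.
It also fails if it takes over 56 s, if anything falls off the work surface, if the arm or the gripper's body presses on something with over 40 N, if the wrist force passes 120 N, or if a joint passes its speed limit or range.

### The arm

A 6-joint arm with a two-finger parallel gripper is mounted at the origin on the work surface. World frame = base frame: x ahead of the robot, y to its left, z up, the work surface at z = 0. Lengths are in m, angles in degrees, forces in N, time in s.
With the tool pointing down it reaches from about 0.3 to 0.75 m from the base axis. Payload 8.5 kg.
Tool frame: the origin (TCP) lies midway between the tips of the shut fingers; the grasp point (between the pads) lies 19 mm behind it (env.grasp_offset is the distance from the TCP to the grasp point, in m); z points along the fingers, y is the line along which they close (so a half turn about z gives the same grasp; the last joint's range is limited). The gripper opens to 85 mm and grips with 20 to 120 N. Pads are 22 mm wide; open, the fingers measure 114 mm over their backs; the gripper's body (76 mm by 85 mm) begins 54 mm behind the grasp point. The pads swing forward as they close: fully open they stand 13 mm farther back than shut.
Start: joints at [-88.081, 21.807, 74.336, -0, 83.858, -12.336], TCP at [0.135, -0.533, 0.231] pointing down, gripper open.
Joint ranges: [-178.18, 178.18], [-50.72, 133.34], [12.68, 142.11], [-81.47, 261.47], [9.98, 163.14], [-165.26, 165.26]. Speed limits (degrees/s): [136.94, 136.94, 180, 180, 180, 180].

### API

Orientations are given as a 3x3 rotation matrix whose columns are the frame's x, y, z axes.
In Python, from rig import env gives the robot as it stands.
- The arm moves only by the tool servo_tool, never from a script. Its argument "deltas" is text: rows parted by semicolons, each of 7 numbers parted by spaces: the opening, from 0 (shut) to 1 (fully open), then the shift along the tool's x, y, z in mm, then the turn, a rotation vector about the tool's x, y, z in rad. A call has 1 to 8 rows; each row shifts and turns the commanded pose from where the row before left it, along the tool's axes as they then stand; what a row does not reach is not made up. A row lasts 1/12 s, in which the tool goes at most 41.7 mm and 7.16 degrees, less where a joint would pass 70% of its speed; a pose out of reach is approached as far as the arm can. A call is refused whole if a number of a shift passes 41.7 or a number of a turn 0.125, either way. A call with a gripper value outside its range is refused whole. The fingers move at their own pace and stop on an object; "newtons" is the grip in N (left out, the last holds). Time passes only in rows, so rows that do not move let the fingers close. It gives the time, the measured TCP pose, the force, the opening and the grip force at its end, in the units of the state.
- env.observe(): the state, without advancing time (a new reading comes with each control period).
- env.get_image(name): name is "side" or "top" or "wrist"; returns a dict with "img" (480x640x3 uint8, red, green, blue), "depth" (480x640 float32, m along the optical axis (not along the pixel's ray), 0 where there is no reading), "camera_matrix" (3x3 intrinsics, pixels), "world_to_cam" (4x4, takes a point from world to camera coordinates). Camera axes: x right, y down, z forward; pixel columns grow to the right and rows downward; lengths in m; the calibration is good to about 2 mm. A picture is of the moment at which its call begins.
- env.close_job(): hands the job in; it is judged then, once.
Trained networks look in a picture, given as the dict that the camera call returned (one of the last four; its "shot" number tells which), for a name from the list of things; names that differ only in an ending like _2 or _b are one class to them, and where a whole thing is asked for, a point or a joint stands for the part that bears it (a point fixed in the world has none). Each returns a list of dicts, best first, with "conf" (0 to 1); they miss things now and then, are a little off and sometimes report something else, mostly with a low value. They report only what shows in the picture. A call takes as long as a camera call. They do not tell look-alikes from the thing itself.
- env.spot_in(name, picture): "bbox" ([centre column, centre row, width, height] in pixels, round what is visible of it).
- env.spot_point(name, picture): "uv" ([column, row] in pixels: a listed point, or the origin of a listed thing).
The state is a dict: "time_s": time; "q": joint angles; "qvel": joint speeds; "joint_efforts": joint torques, N m; "position": TCP position; "tool_rot": TCP orientation; "ft_force": force on the tool from outside, world axes, zero at the start; "wrist_torque": the same for the moment, N m; "grip_width": finger opening in m; "gripper_force": force on a finger pad.
Only numpy, scipy, OpenCV 4.12 (cv2) and the standard library are available. Lean on these libraries where they do the work, as an engineer would, in place of code of your own. Each camera call takes 0.05 s, during which the arm holds its last target. There are 200 camera calls.

## Working session

There is one attempt and no reset: what is moved stays moved. The work goes in short steps, Python scripts to look and compute and a tool call to move; the robot and the scene stay as the last step left them, time stands still between calls to the robot, and variables do not carry over. Pictures are saved under pics/ and viewed, at most 10 in all, crops included, and the job is handed in when it is done.

Besides the shell and the picture viewer there is one more tool, called in YAML: its name, and indented under it one key for each argument. servo_tool: Moves the arm, as the interface text tells. Its arguments: {"type":"object","properties":{"deltas":{"type":"string"},"newtons":{"type":"number"}},"required":["deltas"]}

```bash
mkdir -p pics; cat > h.py <<'E'
import numpy as np, cv2
from rig import env
def ray_z(p,uv,z):
    K=p["camera_matrix"];T=p["world_to_cam"];R=T[:3,:3];c=-R.T@T[:3,3]
    d=R.T@np.linalg.inv(K)@np.array([uv[0],uv[1],1.]);return c+d*(z-c[2])/d[2]
def cloud(p):
    K=p["camera_matrix"];T=p["world_to_cam"];D=p["depth"];v,u=np.mgrid[:480,:640]
    P=np.stack([(u-K[0,2])/K[0,0]*D,(v-K[1,2])/K[1,1]*D,D],-1)
    return (P-T[:3,3])@T[:3,:3]
def save(p,n):cv2.imwrite("pics/"+n,p["img"][...,::-1])
E
python3 - <<'E'
from h import *
for cam in ("top","side"):
    p=env.get_image(cam);save(p,cam+"0.png")
    for n,z in (("scale_round_key_top",.044),("printer_bar_key_top",.114),("bell_plunger_top",.071),("scale",0),("label_printer",0),("bell",0)):
        for d in env.spot_point(n,p)[:3]: print(cam,n,np.round(d["uv"],1),round(d["conf"],2),ray_z(p,d["uv"],z).round(4))
s=env.observe();print(s["time_s"],s["tool_rot"],s["position"])
E
```

```text
top scale_round_key_top [460.3 293.6] 0.65 [ 0.4678 -0.2701  0.044 ]
top scale_round_key_top [333.1 231. ] 0.49 [ 0.5918 -0.016   0.044 ]
top printer_bar_key_top [151. 278.] 0.54 [0.4917 0.3265 0.114 ]
top bell_plunger_top [367.6 289.1] 0.51 [ 0.4749 -0.0847  0.071 ]
top bell_plunger_top [391.5 349.6] 0.49 [ 0.3603 -0.1303  0.071 ]
top bell_plunger_top [332.  226.8] 0.4 [ 0.5969 -0.0143  0.071 ]
top scale [475.4 261.9] 0.61 [ 0.5336 -0.3144  0.    ]
top label_printer [181.3 256.3] 0.6 [0.5404 0.3113 0.    ]
top bell [334.7 230.7] 0.96 [ 0.5979 -0.0186  0.    ]
top bell [384.6 345.8] 0.78 [ 0.3581 -0.1239  0.    ]
top bell [366.1 289.2] 0.77 [ 0.4743 -0.0856  0.    ]
side scale_round_key_top [408.9 319.2] 0.72 [0.3907 0.1884 0.044 ]
side scale_round_key_top [385.5 171.5] 0.64 [ 0.4612 -0.2673  0.044 ]
side printer_bar_key_top [364.4 360.6] 0.59 [0.4861 0.3339 0.114 ]
side bell_plunger_top [422.7 201.4] 0.59 [ 0.3639 -0.1447  0.071 ]
side bell_plunger_top [382.  216.8] 0.46 [ 0.4652 -0.0801  0.071 ]
side bell_plunger_top [328.1 232.9] 0.45 [ 0.5934 -0.0125  0.071 ]
side scale [364.4 170.2] 0.66 [ 0.5185 -0.3093  0.    ]
side label_printer [339.2 371.2] 0.85 [0.5339 0.3096 0.    ]
side bell [378.7 231.9] 0.95 [ 0.4671 -0.0885  0.    ]
side bell [324.7 249.6] 0.76 [ 0.6006 -0.0141  0.    ]
0.7 [[ 9.69208733e-01  2.46240598e-01 -6.21874355e-08]
 [ 2.46240598e-01 -9.69208733e-01  1.32153611e-05]
 [ 3.19388581e-06 -1.28237564e-05 -1.00000000e+00]] [ 0.13542761 -0.53303844  0.23132783]
```

View pics/top0.png

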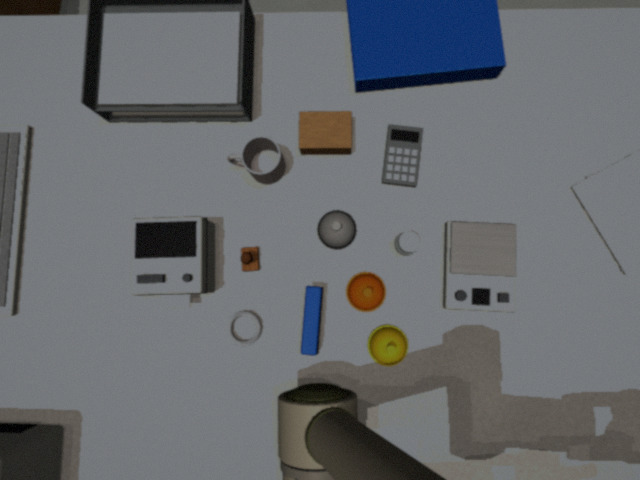

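View pics/side0.png

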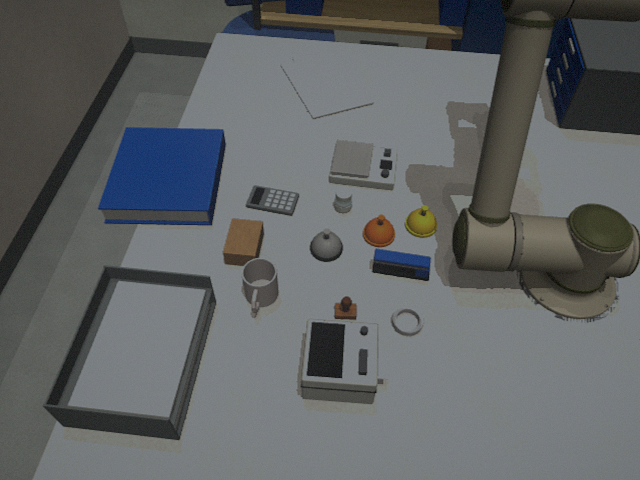

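Round key candidates in the top view: scale's round key (460,296), square key (503,297), printer small key (187,278). Bar key: (151,279). Bells: steel (337,229), orange (367,291), yellow (388,345). I choose the key at (460,296), the bar at (151,279) and the steel bell. Next I'll check these in a close crop and measure them.

```bash
python3 - <<'E'
from h import *
p=env.get_image("top");W=cloud(p)
t=[p["img"][y-25:y+25,x-25:x+25] if 0 else p["img"][y-30:y+30,x-30:x+30] for x,y in ((481,290),(165,275),(337,229))]
cv2.imwrite("pics/crop.png",cv2.resize(np.hstack(t),(780,260),interpolation=cv2.INTER_CUBIC)[...,::-1])
g=p["img"].max(-1).astype(int)
for n,x,y,z,r,th in (("round",460,296,.044,9,0),("square",503,297,.044,8,0),("bar",151,279,.114,17,0),("small",187,278,.114,8,0)):
    sub=g[y-r:y+r+1,x-r:x+r+1]; t,m=cv2.threshold(sub.astype(np.uint8),0,255,cv2.THRESH_OTSU+cv2.THRESH_BINARY_INV)
    nl,lab,st,ce=cv2.connectedComponentsWithStats(m); k=lab[r,r]; uv=ce[k]+[x-r,y-r]
    print(n,uv.round(1),st[k],ray_z(p,uv,z).round(4), np.nanmax(W[y-r:y+r+1,x-r:x+r+1,2]).round(3))
for n,x,y,r in (("bell",337,229,8),):
    s=W[y-r:y+r+1,x-r:x+r+1].reshape(-1,3);q=s[s[:,2]>.058];print(n,len(q),q.mean(0).round(4),q.max(0))
# box rects
for n,(a,b,c,d),zl,zh in (("scale",(430,215,530,320),.02,.036),("scaleall",(430,215,530,320),.02,.06),("printer",(120,205,215,305),.09,.106)):
    s=W[b:d,a:c].reshape(-1,3);q=s[(s[:,2]>zl)&(s[:,2]<zh)]
    print(n,len(q),cv2.minAreaRect((q[:,:2]*1000).astype(np.float32)))
E
```

```text
round [460.2 295.1] [  4   3  12  11 110] [ 0.465  -0.2699  0.044 ] 0.958
square [502.5 297.5] [  2   4  12  10 115] [ 0.4612 -0.3527  0.044 ] 0.958
bar [151.  278.2] [  3  12  29  10 261] [0.4913 0.3266 0.114 ] 0.958
small [187.3 277.3] [ 3  4 11  8 74] [0.4936 0.2571 0.114 ] 0.117
bell 61 [ 0.5959 -0.0234  0.0993] [ 0.60860843 -0.01614316  0.95777514]
scale 2575 ((524.861083984375, -316.438232421875), (139.55787658691406, 180.31405639648438), 87.7319107055664)
scaleall 6212 ((524.861083984375, -316.438232421875), (139.55787658691406, 180.31405639648438), 87.7319107055664)
printer 5210 ((536.7142333984375, 305.36627197265625), (150.18060302734375, 139.59535217285156), 2.226583242416382)
```

View pics/crop.png

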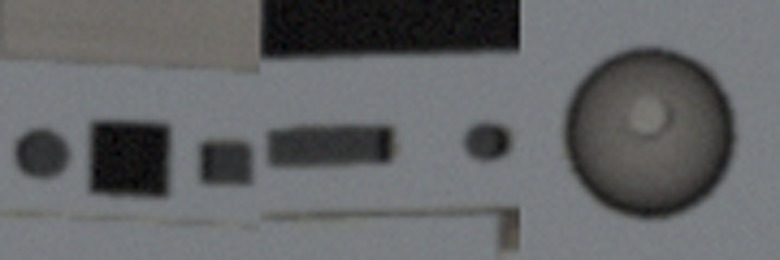

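The crop shows, left to right, the round key, display and square key, then the bar and the small key, and last the steel bell with its plunger at about top-image pixel (336.6,226). Scale and printer rectangles agree with the key positions. Round key is near (0.465,-0.271) and the bar near (0.491,0.328).

servo_tool:
  deltas: "0 20 -9 0 0 0 0;0 36 -16 0 0 0 0;0 36 -16 0 0 0 0;0 36 -16 0 0 0 0;0 36 -16 0 0 0 0;0 36 -16 0 0 0 0;0 36 -16 0 0 0 0;0 36 -16 0 0 0 0"

```text
time_s: 1.42
position: [0.3705, -0.3473, 0.2316]
tool_rot: [[0.969, 0.246, 0.0], [0.246, -0.969, -0.0], [0.0, 0.0, -1.0]]
ft_force: [0.9, -0.4, 0.0]
grip_width: 0.0003
gripper_force: 0.0
```

servo_tool:
  deltas: "0 36 -16 12 0 0 0;0 36 -16 12 0 0 0;0 25 -11 20 0 0 0;0 15 -7 20 0 0 0;0 0 -2 20 0 0 0;0 0 0 0 0 0 0;0 0 0 0 0 0 0"

```text
time_s: 2.0
position: [0.4649, -0.2707, 0.1472]
tool_rot: [[0.969, 0.247, -0.001], [0.247, -0.969, 0.001], [-0.001, -0.001, -1.0]]
ft_force: [-0.5, -0.5, 0.5]
grip_width: 0.0001
gripper_force: 0.0
```

```bash
python3 - <<'E'
from h import *
p=env.get_image("wrist");save(p,"w1.png")
s=env.observe();print(s["time_s"],s["position"],s["ft_force"],s["grip_width"])
T=p["world_to_cam"];K=p["camera_matrix"]
q=K@(T[:3,:3]@np.array([.465,-.271,.044])+T[:3,3]);print(q[:2]/q[2])
for n in("scale_round_key_top","scale_square_key"):
  for d in env.spot_point(n,p)[:2]:print(n,d["uv"],d["conf"],ray_z(p,d["uv"],.044).round(4))
E
```

```text
2.05 [ 0.46509591 -0.27139745  0.14818546] [-0.35771245 -0.79033259 -0.34487471] 0.0005404035063949443
[317.80661689 239.88852711]
scale_round_key_top [319.4, 240.8] 0.81 [ 0.4646 -0.2724  0.044 ]Traceback (most recent call last):
  File "<stdin>", line 7, in <module>
ValueError: it knows: bell, bell_plunger_top, calculator, carton, glue_jar, label_printer, mug, printer_bar_key_top, scale, scale_round_key_top, stamp, stapler, tape_roll
```

View pics/w1.png

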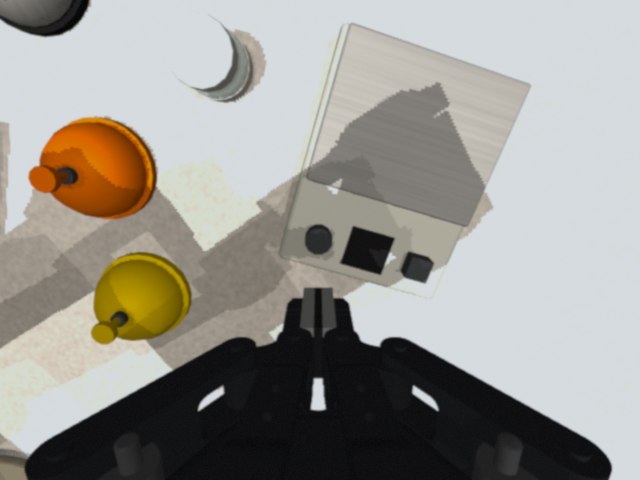

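The wrist view shows the shut fingers (318,290) aimed at the round key (319,240), with the square key clear at (417,267). I'll descend now.

servo_tool:
  deltas: "0 0 0 25 0 0 0;0 0 0 25 0 0 0;0 0 0 22 0 0 0;0 0 0 15 0 0 0;0 0 0 9 0 0 0;0 0 0 0 0 0 0"

```text
time_s: 2.6
position: [0.4646, -0.2713, 0.0509]
tool_rot: [[0.969, 0.245, -0.001], [0.245, -0.969, 0.001], [-0.001, -0.001, -1.0]]
ft_force: [-0.8, -0.3, 0.6]
grip_width: -0.0001
gripper_force: 0.0
```

servo_tool:
  deltas: "0 0 0 3 0 0 0;0 0 0 3 0 0 0;0 0 0 2 0 0 0;0 0 0 2 0 0 0;0 0 0 1 0 0 0;0 0 0 1 0 0 0;0 0 0 0 0 0 0"

```text
time_s: 3.18
position: [0.4653, -0.2712, 0.0396]
tool_rot: [[0.969, 0.246, 0.001], [0.246, -0.969, -0.001], [0.001, 0.001, -1.0]]
ft_force: [0.8, -1.8, 1.7]
grip_width: 0.0
gripper_force: 1.4
```

servo_tool:
  deltas: "0 0 0 1 0 0 0;0 0 0 1 0 0 0;0 0 0 0 0 0 0;0 0 0 0 0 0 0"

```text
time_s: 3.52
position: [0.4651, -0.2709, 0.0374]
tool_rot: [[0.969, 0.246, 0.0], [0.246, -0.969, -0.0], [0.0, 0.0, -1.0]]
ft_force: [0.4, -1.7, 1.9]
grip_width: 0.0004
gripper_force: 1.3
```

servo_tool:
  deltas: "0 0 0 1 0 0 0;0 0 0 0 0 0 0;0 0 0 0 0 0 0"

```text
time_s: 3.77
position: [0.4651, -0.2709, 0.0365]
tool_rot: [[0.969, 0.246, 0.0], [0.246, -0.969, -0.0], [0.0, 0.0, -1.0]]
ft_force: [1.0, -1.9, 5.0]
grip_width: 0.0003
gripper_force: 2.3
```

servo_tool:
  deltas: "0 0 0 1 0 0 0;0 0 0 0 0 0 0;0 0 0 0 0 0 0"

```text
time_s: 4.02
position: [0.4652, -0.2709, 0.0357]
tool_rot: [[0.969, 0.246, 0.0], [0.246, -0.969, -0.0], [0.0, 0.001, -1.0]]
ft_force: [-0.3, -0.7, 6.8]
grip_width: -0.0002
gripper_force: 3.5
```

servo_tool:
  deltas: "0 0 0 -8 0 0 0;0 0 0 -20 0 0 0;0 0 0 -28 0 0 0;0 0 0 -28 0 0 0;0 0 0 -28 0 0 0;0 0 0 0 0 0 0;0 0 0 0 0 0 0"

```text
time_s: 4.6
position: [0.4649, -0.2706, 0.1483]
tool_rot: [[0.969, 0.246, 0.001], [0.246, -0.969, -0.001], [0.001, 0.001, -1.0]]
ft_force: [0.1, 0.3, -0.2]
grip_width: 0.0
gripper_force: 0.0
```

```bash
python3 - <<'E'
from h import *
p=env.get_image("wrist");W=cloud(p);T=p["world_to_cam"];K=p["camera_matrix"]
def h(P):
    q=K@(T[:3,:3]@np.array(P)+T[:3,3]);u,v=np.round(q[:2]/q[2]).astype(int);return (u,v,np.median(W[v-3:v+4,u-3:u+4,2]).round(4))
print("round",h([.465,-.271,.038]),"square",h([.4612,-.355,.044]),"panel",h([.480,-.290,.03]),h([.443,-.300,.03]))
s=env.observe();print(s["time_s"],s["position"],s["ft_force"])
p=env.get_image("top")
# plunger centre: bright blob in bell
r=p["img"][219:234,329:345].astype(int).max(-1);m=(r>r.max()-25).astype(np.uint8);n,l,st,ce=cv2.connectedComponentsWithStats(m)
for k in range(1,n):
  if st[k][4]>8:
    uv=ce[k]+[329,219];print(uv,st[k][4],ray_z(p,uv,.071).round(4))
E
```

```text
round (np.int64(318), np.int64(238), np.float64(0.0386)) square (np.int64(418), np.int64(269), np.float64(0.0447)) panel (np.int64(345), np.int64(223), np.float64(0.0305)) (np.int64(344), np.int64(267), np.float64(0.0304))
4.65 [ 0.46451401 -0.27021851  0.14703192] [-0.1015774   1.2250994   0.06782053]
[335.49253731 224.91044776] 67 [ 0.6007 -0.0212  0.071 ]
[338.53846154 231.69230769] 26 [ 0.5872 -0.0273  0.071 ]
```

Key depth shows it is fully down (8 mm over the panel) and latched. Next is the printer.

servo_tool:
  deltas: "0 4 -14 -22 0 0 0;0 8 -26 -22 0 0 0;0 10 -33 -20 0 0 0;0 10 -33 -20 0 0 0;0 11 -36 0 0 0 0;0 11 -36 0 0 0 0;0 11 -36 0 0 0 0;0 11 -36 0 0 0 0"

```text
time_s: 5.37
position: [0.4762, -0.0079, 0.23]
tool_rot: [[0.969, 0.246, -0.003], [0.246, -0.969, 0.001], [-0.003, -0.002, -1.0]]
ft_force: [0.2, -0.6, 0.8]
grip_width: 0.0003
gripper_force: 0.0
```

servo_tool:
  deltas: "0 11 -36 0 0 0 0;0 11 -36 0 0 0 0;0 11 -36 0 0 0 0;0 11 -36 0 0 0 0;0 11 -36 0 0 0 0;0 11 -36 0 0 0 0;0 11 -36 0 0 0 0;0 10 -36 0 0 0 0"

```text
time_s: 6.03
position: [0.4897, 0.2926, 0.2296]
tool_rot: [[0.969, 0.246, -0.003], [0.246, -0.969, -0.001], [-0.004, 0.0, -1.0]]
ft_force: [1.0, -0.2, 0.2]
grip_width: 0.0001
gripper_force: 0.0
```

servo_tool:
  deltas: "0 8 -25 0 0 0 0;0 4 -11 0 0 0 0;0 0 0 0 0 0 0;0 0 0 0 0 0 0"

```text
time_s: 6.37
position: [0.493, 0.3281, 0.2301]
tool_rot: [[0.969, 0.247, -0.002], [0.247, -0.969, -0.001], [-0.003, 0.001, -1.0]]
ft_force: [-0.7, 0.2, 0.0]
grip_width: 0.0001
gripper_force: 0.0
```

```bash
python3 - <<'E'
from h import *
p=env.get_image("wrist");save(p,"w2.png");W=cloud(p)
s=env.observe();print(s["time_s"],s["position"],s["ft_force"],s["q"])
for d in env.spot_point("printer_bar_key_top",p)[:2]:print(d["uv"],d["conf"],ray_z(p,d["uv"],.114).round(4))
m=(W[...,2]>.109)&(W[...,2]<.122)&(p["depth"]>0);n,l,st,ce=cv2.connectedComponentsWithStats(m.astype(np.uint8))
for k in range(1,n):
  if st[k][4]>80:
    q=W[l==k];print(st[k],cv2.minAreaRect((q[:,:2]*1000).astype(np.float32)),q[:,2].mean())
E
```

```text
6.4167 [0.49320758 0.32745054 0.23056713] [-1.12382597 -1.54716725  0.38244994] [ 2.21430470e+01  2.61652869e+01  6.73131694e+01 -2.23511879e-02
  8.66307952e+01  9.79291020e+01]
[314.2, 232.2] 0.91 [0.4948 0.331  0.114 ]
[ 281  221   64   32 1216] ((490.0486755371094, 331.1323547363281), (16.422134399414062, 49.956146240234375), 2.0110764503479004) 0.11419953589493102
[385 244  20  20 303] ((492.5854797363281, 261.5037841796875), (15.530342102050781, 15.575185775756836), 83.84744262695312) 0.11402022136363017
[  0 446  32  19 385] ((189.42091369628906, 572.124267578125), (4.827381610870361, 32.448917388916016), 2.183204412460327) 0.11530894225138262
```

View pics/w2.png

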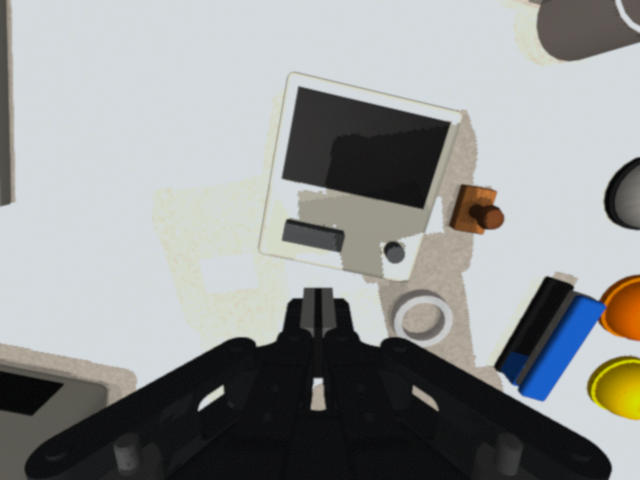

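The wrist view shows the bar key at (313,235) and the small key at (395,252). The depth gives the bar centre at (0.490,0.331), so I correct by about 3 mm and descend.

servo_tool:
  deltas: "0 -2 -3 20 0 0 0;0 0 -1 30 0 0 0;0 0 0 28 0 0 0;0 0 0 18 0 0 0;0 0 0 12 0 0 0;0 0 0 0 0 0 0;0 0 0 0 0 0 0"

```text
time_s: 7.05
position: [0.4906, 0.3309, 0.1235]
tool_rot: [[0.97, 0.245, -0.001], [0.245, -0.97, -0.0], [-0.001, 0.0, -1.0]]
ft_force: [0.4, 0.6, 1.3]
grip_width: -0.0002
gripper_force: 0.0
```

servo_tool:
  deltas: "0 0 0 3 0 0 0;0 0 0 2 0 0 0;0 0 0 2 0 0 0;0 0 0 2 0 0 0;0 0 0 2 0 0 0;0 0 0 1 0 0 0;0 0 0 0 0 0 0;0 0 0 0 0 0 0"

```text
time_s: 7.72
position: [0.4905, 0.332, 0.1115]
tool_rot: [[0.969, 0.246, 0.0], [0.246, -0.969, 0.0], [0.0, 0.0, -1.0]]
ft_force: [0.4, -1.1, 2.2]
grip_width: -0.0002
gripper_force: 1.1
```

servo_tool:
  deltas: "0 0 0 1 0 0 0;0 0 0 1 0 0 0;0 0 0 0 0 0 0;0 0 0 0 0 0 0"

```text
time_s: 8.05
position: [0.4905, 0.332, 0.1093]
tool_rot: [[0.969, 0.246, 0.0], [0.246, -0.969, 0.0], [0.0, 0.0, -1.0]]
ft_force: [0.3, -1.5, 2.4]
grip_width: -0.0001
gripper_force: 1.2
```

servo_tool:
  deltas: "0 0 0 1 0 0 0;0 0 0 1 0 0 0;0 0 0 0 0 0 0;0 0 0 0 0 0 0"

```text
time_s: 8.38
position: [0.4904, 0.332, 0.1073]
tool_rot: [[0.969, 0.246, 0.0], [0.246, -0.969, 0.0], [0.0, -0.0, -1.0]]
ft_force: [0.4, -1.2, 3.3]
grip_width: 0.0001
gripper_force: 1.2
```

servo_tool:
  deltas: "0 0 0 1 0 0 0;0 0 0 0 0 0 0;0 0 0 0 0 0 0"

```text
time_s: 8.63
position: [0.4905, 0.332, 0.1065]
tool_rot: [[0.969, 0.246, 0.0], [0.246, -0.969, 0.0], [0.0, -0.0, -1.0]]
ft_force: [0.4, -1.1, 4.9]
grip_width: 0.0001
gripper_force: 2.3
```

servo_tool:
  deltas: "0 0 0 1 0 0 0;0 0 0 0 0 0 0;0 0 0 0 0 0 0"

```text
time_s: 8.88
position: [0.4905, 0.332, 0.1058]
tool_rot: [[0.969, 0.246, 0.001], [0.246, -0.969, 0.0], [0.001, -0.0, -1.0]]
ft_force: [-1.0, -1.0, 6.8]
grip_width: -0.0002
gripper_force: 3.4
```

servo_tool:
  deltas: "0 0 0 -8 0 0 0;0 0 0 -20 0 0 0;0 0 0 -32 0 0 0;0 0 0 -32 0 0 0;0 0 0 -32 0 0 0;0 0 0 0 0 0 0;0 0 0 0 0 0 0"

```text
time_s: 9.47
position: [0.4904, 0.3322, 0.2308]
tool_rot: [[0.969, 0.246, 0.002], [0.246, -0.969, 0.001], [0.003, -0.001, -1.0]]
ft_force: [-0.0, -0.6, -1.0]
grip_width: 0.0001
gripper_force: 0.0
```

```bash
python3 - <<'E'
from h import *
p=env.get_image("wrist");W=cloud(p)
T=p["world_to_cam"];K=p["camera_matrix"]
def h(P):
    q=K@(T[:3,:3]@np.array(P)+T[:3,3]);u,v=np.round(q[:2]/q[2]).astype(int);return (u,v,np.median(W[v-2:v+3,u-2:u+3,2]).round(4))
print("bar",h([.490,.331,.108]),"small",h([.4926,.2615,.114]),"top",h([.491,.285,.1]))
s=env.observe();print(s["time_s"],s["position"],s["ft_force"])
E
```

```text
bar (np.int64(319), np.int64(234), np.float64(0.1087)) small (np.int64(400), np.int64(253), np.float64(0.1143)) top (np.int64(370), np.int64(243), np.float64(0.1006))
9.5167 [0.48990381 0.33194542 0.2291292 ] [-0.515878    0.1886362  -0.84586187]
```

Bar down and latched at 8 mm. On to the steel bell.

servo_tool:
  deltas: "0 1 15 0 0 0 0;0 1 28 0 0 0 0;0 2 38 0 0 0 0;0 2 38 0 0 0 0;0 2 38 0 0 0 0;0 2 38 0 0 0 0;0 2 38 0 0 0 0;0 2 38 0 0 0 0"

```text
time_s: 10.18
position: [0.5701, 0.0711, 0.2276]
tool_rot: [[0.969, 0.246, -0.004], [0.246, -0.969, 0.001], [-0.004, -0.001, -1.0]]
ft_force: [0.5, 0.6, 0.3]
grip_width: 0.0003
gripper_force: 0.0
```

servo_tool:
  deltas: "0 2 38 5 0 0 0;0 2 34 10 0 0 0;0 1 18 10 0 0 0;0 0 8 5 0 0 0;0 0 0 0 0 0 0;0 0 0 0 0 0 0"

```text
time_s: 10.68
position: [0.5991, -0.0202, 0.1986]
tool_rot: [[0.969, 0.246, -0.002], [0.246, -0.969, 0.001], [-0.002, -0.001, -1.0]]
ft_force: [0.6, 0.9, -0.1]
grip_width: -0.0004
gripper_force: 0.0
```

```bash
python3 - <<'E'
from h import *
p=env.get_image("wrist");save(p,"w3.png");W=cloud(p)
s=env.observe();print(s["time_s"],s["position"],s["ft_force"])
for d in env.spot_point("bell_plunger_top",p)[:2]:print(d["uv"],d["conf"],ray_z(p,d["uv"],.071).round(4))
for a,b in((.066,.08),(.03,.05)):
  m=(W[...,2]>a)&(W[...,2]<b)&(p["depth"]>0);n,l,st,ce=cv2.connectedComponentsWithStats(m.astype(np.uint8))
  for k in range(1,n):
    if st[k][4]>80:
      q=W[l==k];print(a,st[k],cv2.minEnclosingCircle((q[:,:2]*1000).astype(np.float32)),q[:,2].mean())
E
```

```text
10.7333 [ 0.59926393 -0.01965849  0.19932486] [-0.18160878  0.02343929 -0.05407183]
[318.7, 229.8] 0.54 [ 0.6007 -0.0208  0.071 ]
0.066 [ 99   0  38  43 300] ((715.0499267578125, 153.56103515625), 15.65190315246582) 0.07280339984077838
0.066 [145   0  72  59 683] ((721.162841796875, 111.45337677001953), 30.93775177001953) 0.073065462826064
0.066 [   0  134   15  172 1589] ((538.1025390625, 237.1632843017578), 76.0619888305664) 0.0711345718654588
0.066 [309 221  21  21 346] ((599.6172485351562, -21.33588218688965), 8.918557167053223) 0.07127499945523975
0.03 [121   0  29  45 461] ((722.6904296875, 158.32794189453125), 17.510841369628906) 0.03999787330475988
0.03 [163   0  67  69 768] ((727.1851196289062, 114.97517395019531), 34.98155212402344) 0.0403259588058776
0.03 [ 274    0  135   41 1400] ((764.781494140625, 3.543773651123047), 54.38370132446289) 0.04164880118827391
0.03 [389   0  21  24  90] ((776.9750366210938, -39.73329162597656), 8.766636848449707) 0.04954127593875768
0.03 [   0  127   46  165 2834] ((538.4427490234375, 254.25924682617188), 75.7889175415039) 0.04027043791147048
0.03 [ 285  186   69   66 3082] ((599.5966796875, -21.562002182006836), 32.944644927978516) 0.03940674399123928
0.03 [107 230  24  25 145] ((535.9910888671875, 159.349853515625), 12.238057136535645) 0.04311698305865538
0.03 [427 260  45  38 517] ((571.1100463867188, -165.42434692382812), 22.554798126220703) 0.03756157322511237
0.03 [  481   261   159   163 15469] ((524.5494995117188, -316.2757873535156), 109.8527603149414) 0.04055756297637423
0.03 [235 319  26  13 167] ((476.94744873046875, 22.808813095092773), 12.996599197387695) 0.04470862222240944
0.03 [352 322  22  24 270] ((490.01708984375, -97.78492736816406), 18.61556625366211) 0.03529230412404104
```

View pics/w3.png

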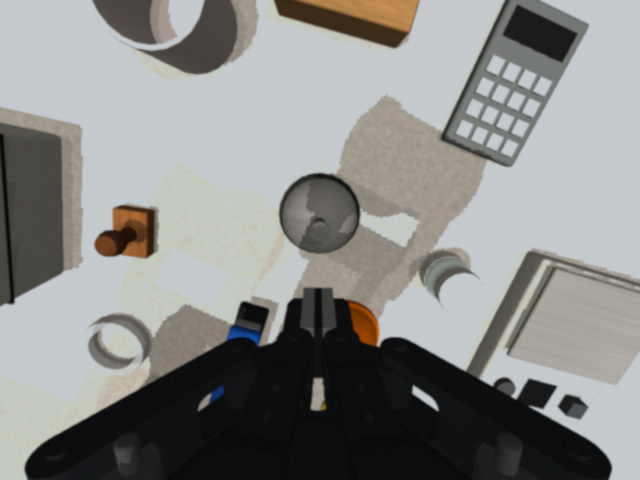

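The wrist view shows the grey steel bell at (320,213) and its plunger at (319,231). The depth puts the plunger at (0.5997,-0.0214), about 1.5 mm from the tool axis.

servo_tool:
  deltas: "0 0 2 25 0 0 0;0 0 0 35 0 0 0;0 0 0 32 0 0 0;0 0 0 18 0 0 0;0 0 0 11 0 0 0;0 0 0 0 0 0 0;0 0 0 0 0 0 0"

```text
time_s: 11.37
position: [0.6006, -0.0223, 0.0793]
tool_rot: [[0.969, 0.247, 0.001], [0.247, -0.969, -0.0], [0.001, 0.0, -1.0]]
ft_force: [1.4, 0.3, -0.3]
grip_width: 0.0002
gripper_force: 0.0
```

servo_tool:
  deltas: "0 0 0 4 0 0 0;0 0 0 4 0 0 0;0 0 0 4 0 0 0;0 0 0 4 0 0 0;0 0 0 0 0 0 0;0 0 0 0 0 0 0"

```text
time_s: 11.87
position: [0.6009, -0.0229, 0.063]
tool_rot: [[0.969, 0.246, 0.002], [0.246, -0.969, -0.0], [0.002, 0.001, -1.0]]
ft_force: [0.7, 1.4, 6.3]
grip_width: -0.0003
gripper_force: 3.0
```

The plunger is 8 mm down at 6.3 N, so it has rung. Now I lift off.

servo_tool:
  deltas: "0 0 0 -5 0 0 0;0 0 0 -8 0 0 0;0 0 0 -20 0 0 0;0 0 0 -35 0 0 0;0 0 0 -35 0 0 0;0 0 0 -35 0 0 0;0 0 0 0 0 0 0;0 0 0 0 0 0 0"

```text
time_s: 12.53
position: [0.6002, -0.0231, 0.2023]
tool_rot: [[0.969, 0.246, 0.003], [0.246, -0.969, -0.001], [0.003, 0.002, -1.0]]
ft_force: [0.6, 0.1, -0.5]
grip_width: 0.0001
gripper_force: 0.0
```

```bash
python3 - <<'E'
from h import *
p=env.get_image("wrist");W=cloud(p)
s=env.observe();print(s["time_s"],s["position"],s["ft_force"])
for a,b,lo in((.066,.08,250),(.03,.05,2900)):
  m=(W[...,2]>a)&(W[...,2]<b)&(p["depth"]>0)&(np.hypot(W[...,0]-.6,W[...,1]+.021)<.06);q=W[m]
  print(a,len(q),cv2.minEnclosingCircle((q[:,:2]*1000).astype(np.float32)),q[:,2].mean())
T=p["world_to_cam"];K=p["camera_matrix"]
def h(P):
    q=K@(T[:3,:3]@np.array(P)+T[:3,3]);u,v=np.round(q[:2]/q[2]).astype(int);return (u,v,np.median(W[v-2:v+3,u-2:u+3,2]).round(4))
print("round",h([.465,-.271,.038]))
E
```

```text
12.5833 [ 0.59957741 -0.02291205  0.20041247] [-1.43932186 -0.83094749 -0.9469983 ]
0.066 338 ((599.5106811523438, -21.607017517089844), 8.92499828338623) 0.07132355725075207
0.03 3031 ((599.4137573242188, -21.7528076171875), 32.98846435546875) 0.03936278820833888
round (np.int64(501), np.int64(387), np.float64(0.0384))
```

The plunger is back up, the bell hasn't moved and the scale key is still down.

```bash
python3 -c "
from rig import env
print(env.close_job())"
```

```text
the job is handed in; nothing more can be done
None
```

I pressed the scale's round key and then the printer's bar key, and depth images showed each one fully down and latched. The steel bell's plunger was then tapped 8 mm down and sprang back without the bell moving. No press exceeded about 7 N, and the job was handed in at about 12.6 s.

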